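# Fold the slate stand flat and tip the pencil box onto it

### The job

Fold the tilted slate stand flat: its ratchet pawl is hooked under a tooth, so first lift the board by its free edge to its upper stop to unhook it, and with the board still up flip the pawl off by pressing its thumb bar, under the board, fully down. Then gently push the board down flat, leaving the pencil box standing. Last, tip the pencil box over onto its back so that it lies on the folded board, lid up, and leave the other things where they are.

Things in the scene. Friction and masses are not known exactly. Their poses are not given: they have to be found in the camera images.
- stand: Wooden tilting slate stand, fixed, 180 mm wide (its x, along the hinge), 270 mm long (y -203 to +67 mm). Origin on its underside below the middle of the hinge; z up. Hinge axis along x at y 0, z 58 mm. Under the board is an 8 mm base plate, open at the free-edge side and both sides but for two posts 14 mm wide, 52 mm high at x -80 and 80, y -192 mm, on which the folded board rests.
- board (a joint): Tilt of the board: 0 folded flat, growing as its free edge rises. It starts down on the pawl's tooth (0.80 to 0.815), upper stop 0.96 rad. Stiff hinge (0.8 N m): it stays where it is left. Lifting it by the free edge takes 5 to 8 N; with the pawl off, pushing it down there takes 1 to 6 N; with the pawl on it stops dead at 0.80 rad.
- board_edge (a point): Middle of the board's free edge, half-way through its thickness. The board, with a dark slate panel, is 180 mm wide, 12 mm thick and reaches 200 mm from the hinge axis towards the stand's -y; folded flat, its upper face is at stand z 64 mm and this edge at stand y -200 mm.
- pawl (a joint): Angle of the steel ratchet pawl under the board: 0 on (holding the board), 0.6 rad fully flipped off, at its stop; the teeth are free from about 0.35 rad. Starts at 0. While the board is below about 0.92 rad the tooth's hooked tip catches the pawl's nose and the pawl will not swing; do not force it. Stiff pivot: it stays where it is left.
- pawl_pivot (a point): The pawl's pivot axis, along the stand's x, at stand (0, -56, 16) mm.
- pawl_bar (a point): Centre of the pawl's round thumb bar, 12 mm thick, 44 mm long along the stand's x, 70 mm from the pivot. Unhooked, pressed down with 3 N it swings from stand (0, -112, 58) on to (0, -126, 19) mm off. The raised board overhangs it: come from the free-edge side (stand -y), tool tilted about 40 degrees from vertical, tips pointing down and towards the hinge.
- ledge (a point): Middle of the top of the stand's solid fixed ledge behind the hinge: stand y 8 to 66 mm, top at z 64 mm, level with the folded board. Between ledge and board a lip (stand y 2 to 8 mm) rises 6 mm above it and blocks the foot of the pencil box.
- box_center (a point): Centre of the wooden pencil box, 180 mm tall (its z), 70 mm wide (its x), 45 mm deep (its y), 0.17 to 0.38 kg. It stands on end on the ledge, its axes along the stand's, back to the board (-y), sliding lid outward (+y). Toppled towards -y it lies on its back on lip and board, its y axis up.
- tin: Bystander: round steel sharpening tin, 66 mm across, 54 mm high, loose on the mat beside the stand; origin under its centre.
- egg_cup: Bystander: ceramic egg cup holding chalk, 56 mm across, 92 mm high with the chalk, loose on the mat beside the stand; origin under its centre.
- slate_frame: Bystander: small wooden slate frame with brass hinges, 110 x 80 x 10 mm, lying on the mat behind the ledge; origin under its centre.
- stopwatch: Bystander: plastic stopwatch with a side button, 60 mm across, 16 mm thick, lying on the mat; origin under its centre.
Not all that is in view belongs to the job. There is more than one size of the part that bears box_center; the job needs the smaller.

How it is judged:
On the way, in this order (a step that is already met when the one before it is completed fails the run):
1. the pawl is flipped off (past 0.45 rad) while the board is still up (above 0.7 rad) and the pencil box stands (value of joint pawl above 0.45 rad and value of joint board above 0.7 rad and angle between box_center's own z axis and vertical below 0.2 rad), for 0.1 s.
2. the board is folded flat (below 0.05 rad) with the pencil box still standing (value of joint board below 0.05 rad and angle between box_center's own z axis and vertical below 0.2 rad), for 0.2 s.
3. the pencil box lies on its back on the folded board (angle between box_center's own y axis and vertical below 0.17 rad and y of box_center in the frame of stand below -0.03 m), for 0.2 s.
At the end, for the whole second after the job is handed in: The board is folded flat (below 0.05 rad), the pawl is off (above 0.35 rad) and the pencil box lies on the board on its back, lid up within 0.17 rad, its centre 30 to 160 mm from the hinge, within 70 mm of the stand's middle line and 75 to 110 mm above the stand's underside (all of step 3 and value of joint board below 0.05 rad and value of joint pawl above 0.35 rad and y of box_center in the frame of stand above -0.16 m and x of box_center in the frame of stand between -0.07 and 0.07 m and z of box_center in the frame of stand between 0.075 and 0.11 m and velocity of joint board below 0.05 rad/s); the robot touches nothing.
It fails at once if the tin is moved more than 30 mm (distance of tin from where it was at the start of the episode above 0.03 m).
It fails at once if the egg cup is moved more than 30 mm (distance of egg_cup from where it was at the start of the episode above 0.03 m).
It fails at once if the slate frame is moved more than 30 mm (distance of slate_frame from where it was at the start of the episode above 0.03 m).
It fails at once if the stopwatch is moved more than 30 mm (distance of stopwatch from where it was at the start of the episode above 0.03 m).
It fails at once if the board is slammed down, faster than 2.5 rad/s (velocity of joint board below -2.5 rad/s).
It also fails if it takes over 64 s, if anything falls off the work surface, if the arm or the gripper's body presses on something with over 40 N, if the wrist force passes 120 N, or if a joint passes its speed limit or range.

### The arm

A 7-joint arm with a two-finger parallel gripper is mounted at the origin on the work surface. World frame = base frame: x ahead of the robot, y to its left, z up, the work surface at z = 0. Lengths are in m, angles in rad, forces in N, time in s.
With the tool pointing down it reaches from about 0.4 to 0.85 m from the base axis. Payload 4.5 kg.
Tool frame: the origin (TCP) lies between the finger pads; the fingertips stand 19 mm ahead of it and the grasp point (between the pads) is the TCP; z points along the fingers, y is the direction in which the jaws open and shut (so a half turn about z gives the same grasp; the last joint's range is limited). The gripper opens to 88 mm and grips with 3 to 60 N. Pads are 18 mm wide; open, the fingers measure 123 mm over their backs; the gripper's body (75 mm by 187 mm) begins 45 mm behind the grasp point.
Start: joints at [1.268, 0.689, -0.195, 1.565, 0.157, 0.902, -0.215], TCP at [0.207, -0.59, 0.258] pointing down, gripper open.
Joint ranges: [-3.01, 3.01], [-0.46, 2.08], [-1.47, 1.51], [0.13, 2.56], [-1, 4.14], [0.04, 2.09], [-2.66, 2.66]. Speed limits (rad/s): [2.57, 2.57, 3.14, 3.14, 3.14, 3.14, 3.14].

### API

Orientations are given as a rotation vector (axis times angle).
In Python, from cell import monitor, eyes, hand_in gives the robot as it stands. The module is installed in compiled form; this text tells all that it offers.
- The arm moves only by the tool servo_tool, never from a script. Its argument "deltas" is a list of rows, each a list of 6 numbers: the shift along the world's x, y, z in m, then the turn, a rotation vector about the world's x, y, z in rad. A call has exactly 8 rows; each row shifts and turns the commanded pose from where the row before left it; what a row does not reach is not made up. A row lasts 1/12 s, in which the tool goes at most 41.7 mm and 7.16 degrees, less where a joint would pass 70% of its speed; a pose out of reach is approached as far as the arm can. A call with a gripper value outside its range is refused whole. "gripper" is the finger opening in m, from 0 to 0.0881, set as the call begins (left out, the last holds). The fingers move at their own pace and stop on an object; "grip_force" is the grip in N (left out, the last holds). Time passes only in rows, so rows that do not move let the fingers close, or fill a call up. It gives the time, the measured TCP pose, the force and the opening at its end, in the units of the state.
- monitor.observe(): the state, without advancing time (a new reading comes with each control period).
- eyes.capture(name): name is "scene" or "side" or "wrist"; returns a dict with "frame" (420x560x3 uint8, blue, green, red), "mtx" (3x3 intrinsics, pixels), "k1" (the pictures are not rectified: a ray, as slopes to the right and down, at radius r is drawn at 1 + k1 r^2 times it, then the intrinsics apply), "R" (3x3) and "t" (3): a world point X has camera coordinates R X + t. Camera axes: x right, y down, z forward; pixel columns grow to the right and rows downward; lengths in m; the calibration is good to about 2 mm. A picture is of the moment at which its call begins. There is no depth.
- hand_in(): hands the job in, once; it reports no verdict.
The state is a dict: "t": time; "joint_positions": joint angles; "qd": joint speeds; "joint_efforts": joint torques, N m; "ee_pos": TCP position; "tool_rot": TCP orientation; "wrist_force": force on the tool from outside, world axes, zero at the start; "ft_torque": the same for the moment, N m; "finger_gap": opening from 0.0 (shut) to 1.0 (fully open).
Only numpy, scipy, OpenCV 4.12 (cv2) and the standard library are available. Lean on these libraries where they do the work, as an engineer would, in place of code of your own. Each camera call takes 0.05 s, during which the arm holds its last target.

## Working session

There is one attempt and no reset: what is moved stays moved. The work goes in short steps, Python scripts to look and compute and a tool call to move; the robot and the scene stay as the last step left them, time stands still between calls to the robot, and variables do not carry over. Pictures are saved under pics/ and viewed, and the job is handed in when it is done.

Besides the shell and the picture viewer there is one more tool, called after "Request:" by a JSON object that holds its "op" and its "data". servo_tool: Moves the arm, as the interface text tells. Its arguments: {"type":"object","properties":{"deltas":{"type":"array","items":{"type":"array","items":{"type":"number"}}},"gripper":{"type":"number"},"grip_force":{"type":"number"}},"required":["deltas"]}

```bash
mkdir -p pics; python3 - <<'E'
from cell import monitor, eyes
import cv2,numpy as np,pickle
print(monitor.observe())
for n in ["scene","side","wrist"]:
    d=eyes.capture(n); cv2.imwrite(f"pics/{n}0.png",d["frame"]); pickle.dump(d,open(f"{n}0.pkl","wb"))
    print(n,d["mtx"].tolist(),d["k1"],(-d["R"].T@d["t"]).round(3), d["R"][2].round(2))
E
```

```text
{'t': 0.0, 'joint_positions': array([ 1.2678064 ,  0.68997968, -0.19447716,  1.5663772 ,  0.15730441,
        0.90250366, -0.21506981]), 'qd': array([-0.00045149, -0.00031344, -0.00093831,  0.00047381, -0.00017226,
       -0.00086349, -0.0008462 ]), 'joint_efforts': array([ 2.31575259e-04, -5.27556431e+01, -1.26692601e+00, -1.53429347e+01,
       -5.25969348e-02,  6.56967197e-03,  1.68183215e-04]), 'ee_pos': array([ 0.20626716, -0.58932796,  0.25690293]), 'tool_rot': array([-3.09533961e+00, -5.26371115e-01,  7.48728426e-04]), 'wrist_force': array([-0.42313889, -0.25276472,  0.35401062]), 'ft_torque': array([-0.02449632, -0.00389615, -0.03024866]), 'finger_gap': 0.9955579313131774}
scene [[537.8492038736275, 0.0, 276.24677354010083], [0.0, 537.8492038736275, 203.6821653579898], [0.0, 0.0, 1.0]] 0.047649532624200526 [ 1.23  -0.183  1.277] [-0.52  0.21 -0.83]
side [[475.89636297137054, 0.0, 284.0791136786648], [0.0, 475.89636297137054, 207.76348173722042], [0.0, 0.0, 1.0]] -0.163408886093822 [0.823 0.566 0.93 ] [-0.35 -0.47 -0.81]
wrist [[336.72880022841616, 0.0, 278.20126397586165], [0.0, 336.72880022841616, 205.43396958222374], [0.0, 0.0, 1.0]] 0.0006783978994455065 [ 0.271 -0.566  0.384] [-0.26 -0.09 -0.96]
```

View pics/scene0.png

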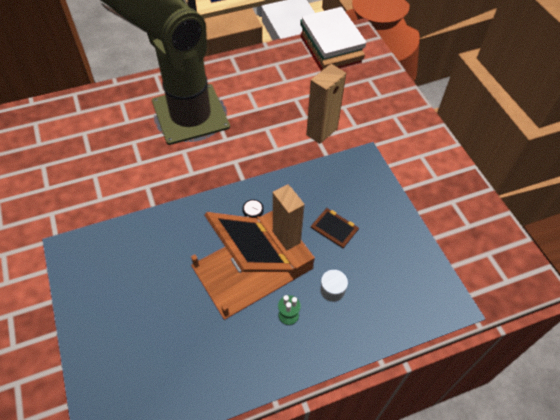

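View pics/side0.png

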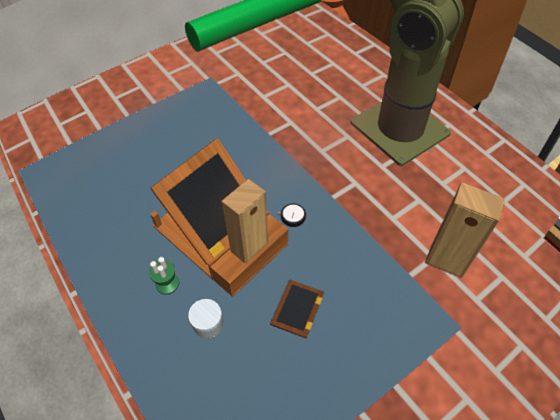

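View pics/wrist0.png

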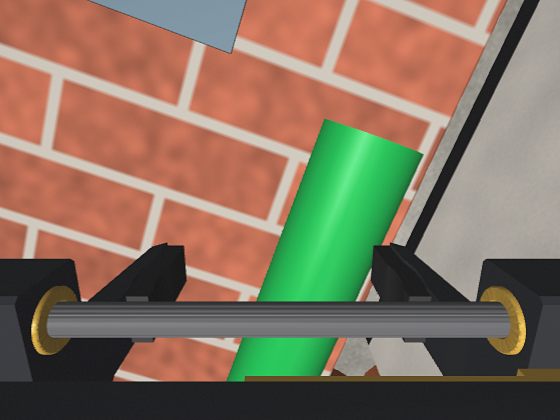

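Candidates for the pencil box: one standing on the ledge at scene (288,218), side (246,222); a larger one on the bricks at scene (326,103), side (464,230). The description (on the ledge, the smaller) picks the first. Now close crops.

```bash
python3 - <<'E'
import cv2
a=cv2.imread("pics/scene0.png")[175:335,180:370]; cv2.imwrite("pics/sc_crop.png",cv2.resize(a,None,fx=4.2,fy=3.75*1,interpolation=3) if 0 else cv2.resize(a,None,fx=3.7,fy=3.7,interpolation=3))
a=cv2.imread("pics/side0.png")[130:350,140:340]; cv2.imwrite("pics/si_crop.png",cv2.resize(a,None,fx=2.7,fy=2.7,interpolation=3))
E
```

```text
(no output)
```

View pics/sc_crop.png

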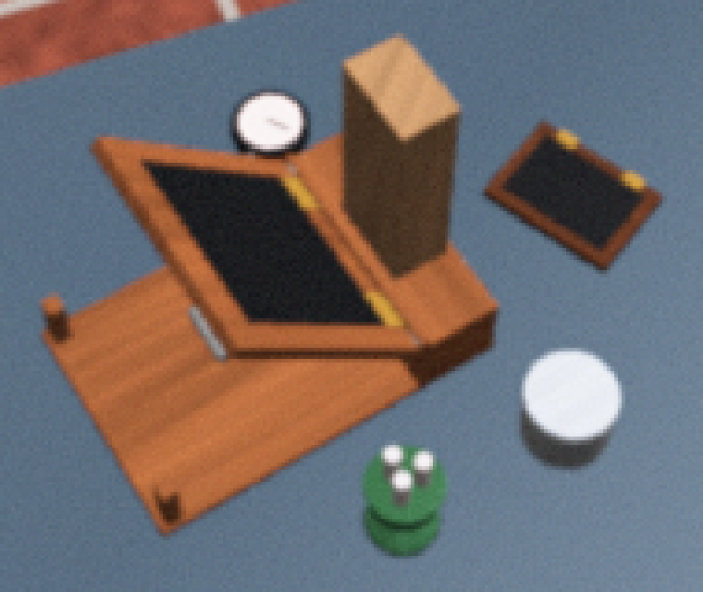

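View pics/si_crop.png

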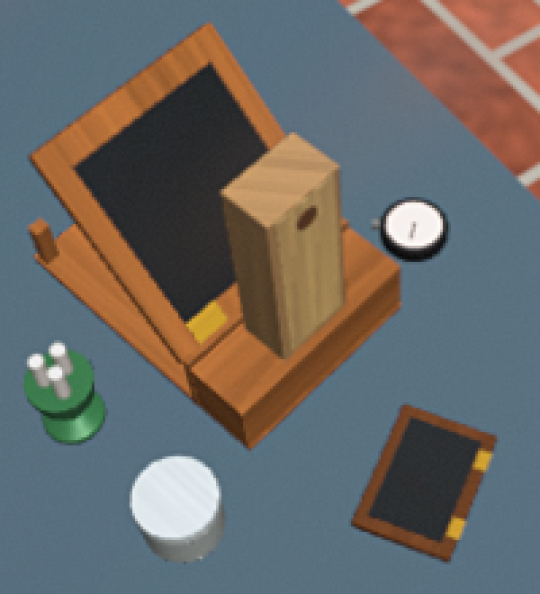

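```bash
cat > H.py <<'E'
import numpy as np,cv2,pickle
from scipy.spatial.transform import Rotation as Ro
def proj(d,X):
    c=np.atleast_2d(X)@d["R"].T+d["t"]; s=c[:,:2]/c[:,2:]; r2=(s**2).sum(1,keepdims=True)
    s=s*(1+d["k1"]*r2); return s*[d["mtx"][0,0],d["mtx"][1,1]]+[d["mtx"][0,2],d["mtx"][1,2]]
def ray(d,uv):
    K=d["mtx"]; q=(np.array(uv,float)-K[:2,2])/[K[0,0],K[1,1]]; s=q.copy()
    for _ in range(30): s=q/(1+d["k1"]*(s@s))
    return -d["R"].T@d["t"], d["R"].T@np.array([s[0],s[1],1])
def atz(d,uv,z):
    o,v=ray(d,uv); return o+v*(z-o[2])/v[2]
def bp(x,r,h,th): # board pt: r from hinge, h off midplane(up)
    return np.array([x,-r*np.cos(th)+h*np.sin(th)*1, .058+r*np.sin(th)+h*np.cos(th)])
def S2W(p,X):
    c,s=np.cos(p[2]),np.sin(p[2]); X=np.atleast_2d(X)
    return np.c_[p[0]+c*X[:,0]-s*X[:,1],p[1]+s*X[:,0]+c*X[:,1],X[:,2]+ (p[3] if len(p)>3 else 0)]
def load(n): return pickle.load(open(n+".pkl","rb"))
E
cat > fit.py <<'E'
from H import *
from scipy.optimize import least_squares
sc,si=load("scene0"),load("side0")
S=lambda u,v:(u/3.7+180-.3,v/3.7+175-.3)
T=lambda u,v:(u/2.7+140-.3,v/2.7+130-.3)
st=[(sc,S(42,338),(-.09,-.203,.008)),(sc,S(497,308),(.09,.067,.064)),(sc,S(493,348),(.09,.067,0)),(sc,S(167,533),(.09,-.203,.004)),
(si,T(248,414),(.09,.067,.064)),(si,T(250,447),(.09,.067,0)),(si,T(400,268),(-.09,.067,.064)),(si,T(402,304),(-.09,.067,0)),(si,T(38,257),(.09,-.203,.008))]
bo=[(si,T(209,23),(-.09,.2,.006)),(si,T(31,157),(.09,.2,.006)),(sc,S(228,352),(.09,.2,.0)),(sc,S(98,142),(-.09,.2,.0))]
# box: local cx,cy,yaw ; corners
bx=[(sc,S(402,36),(-1,1,1)),(sc,S(461,108),(1,1,1)),(sc,S(408,140),(1,-1,1)),(sc,S(344,66),(-1,-1,1)),(sc,S(400,278),(1,-1,0)),
(si,T(222,191),(1,-1,1)),(si,T(293,133),(-1,-1,1)),(si,T(340,166),(-1,1,1)),(si,T(272,228),(1,1,1)),(si,T(285,357),(1,1,0)),(si,T(347,306),(-1,1,0))]
def res(p,full=False):
    P=p[:3];th=p[3];o=[]
    for d,uv,X in st:o.append(proj(d,S2W(P,X))[0]-uv)
    for d,uv,X in bo:o.append(proj(d,S2W(P,bp(*X,th)))[0]-uv)
    c,s=np.cos(p[6]),np.sin(p[6])
    for d,uv,k in bx:
        a,b=k[0]*.035,k[1]*.0225
        o.append(proj(d,S2W(P,(p[4]+c*a-s*b,p[5]+s*a+c*b,.064+.18*k[2])))[0]-uv)
    return np.array(o) if full else np.ravel(o)
b=None
for y in np.arange(-3,3.1,.5):
    r=least_squares(res,[.6,0,y,.8,0,.037,0],loss="soft_l1")
    if b is None or r.cost<b.cost:b=r
print(b.x.round(4),b.cost);print(res(b.x,True).round(1).tolist())
p=b.x; np.save("P.npy",p)
for n,X in dict(origin=(0,0,0),edge=bp(0,.2,0,p[3]),edgeup=bp(0,.2,0,.96),bar=(0,-.112,.058),baroff=(0,-.126,.019),box=(p[4],p[5],.154)).items(): print(n,S2W(p[:3],X)[0].round(3))
for n,uv,z in [("tin",S(571,395),.054),("egg",S(404,500),.04),("watch",S(270,122),.016),("frame",S(573,195),.01)]: print(n,atz(sc,uv,z).round(3))
E
python3 fit.py
```

```text
[0.5751 0.0681 0.2064 0.8073 0.0028 0.0383 0.0234] 18.4906780539358
[[-1.3, -1.6], [0.0, -1.1], [-0.5, -0.3], [-1.4, 1.0], [-1.5, 0.6], [0.5, 1.9], [0.9, -0.7], [-0.2, 1.3], [-1.9, 0.2], [0.7, -0.2], [0.4, 0.3], [1.2, 0.6], [-2.1, 0.1], [-1.1, -0.9], [0.1, -0.2], [-1.5, 0.1], [-1.1, -0.5], [-1.3, 1.2], [-0.3, 1.6], [-0.2, 0.0], [0.5, 0.1], [-0.6, 1.2], [1.0, 3.1], [0.3, 0.1]]
origin [0.575 0.068 0.   ]
edge [ 0.603 -0.067  0.202]
edgeup [ 0.599 -0.044  0.222]
bar [ 0.598 -0.041  0.058]
baroff [ 0.601 -0.055  0.019]
box [0.57  0.106 0.154]
tin [0.726 0.174 0.054]
egg [0.752 0.043 0.04 ]
watch [0.421 0.065 0.016]
frame [0.558 0.256 0.01 ]
```

The scene crop shows the smaller box on the ledge with its foot at scene (288,250); the board is tilted with its free edge towards world -y. The fit reprojects to within about 1-2 px, with tilt 0.807 rad as expected. Next I compute the approach.

```bash
cat >> H.py <<'E'
P=np.load("P.npy") if __import__("os").path.exists("P.npy") else None
def pose(tip,tilt,spin=0): # tip in stand m; tilt deg -> TCP world, R
    a=np.radians(tilt); yw=P[2]
    Rz=Ro.from_euler("z",yw).as_matrix()
    z=np.array([0,np.sin(a),-np.cos(a)]); y=np.array([1.,0,0]); R=Rz@np.c_[np.cross(y,z),y,z]
    return S2W(P[:3],np.array(tip)-.019*z)[0],R
def go(tip,tilt,n):
    from cell import monitor
    o=monitor.observe(); p,R=pose(tip,tilt)
    R0=Ro.from_rotvec(o["tool_rot"]); rv=(Ro.from_matrix(R)*R0.inv()).as_rotvec()
    d=p-o["ee_pos"]
    print("TCP target",p.round(3),"d",d.round(4),"rv",rv.round(3),"deg",np.degrees(np.linalg.norm(rv)).round(1)); print("row/%d:"%n,(d/n).round(4).tolist(),(rv/n).round(4).tolist())
def where():
    from cell import monitor
    o=monitor.observe(); R=Ro.from_rotvec(o["tool_rot"]).as_matrix(); t=o["ee_pos"]+.019*R[:,2]
    c,s=np.cos(P[2]),np.sin(P[2]); v=t[:2]-P[:2]; zs=[c*R[0,2]+s*R[1,2],-s*R[0,2]+c*R[1,2],R[2,2]]
    print("t",round(o["t"],2),"tip stand mm",(1000*np.array([c*v[0]+s*v[1],-s*v[0]+c*v[1],t[2]])).round(1),"tool z",np.round(zs,2),"F",o["wrist_force"].round(1),"q",o["joint_positions"].round(2),"gap",round(o["finger_gap"],2))
E
python3 -c "
from H import *
where(); go([0,-.230,.25],0,16); go([0,-.201,.228],36,24)
sc=load('side0');print(atz(sc,(190,35),.03),atz(sc,(205,48),0.))"
```

```text
t 0.15 tip stand mm [-495.7 -568.1  238.1] tool z [-0.  0. -1.] F [-0.1  0.3 -0.1] q [ 1.27  0.69 -0.19  1.57  0.16  0.9  -0.22] gap 1.0
TCP target [ 0.622 -0.157  0.269] d [0.4159 0.4325 0.0119] rv [-1.00e-03 -1.00e-03  1.44e+00] deg 82.5
row/16: [0.026, 0.027, 0.0007] [-0.0, -0.0001, 0.09]
TCP target [ 0.619 -0.14   0.243] d [ 0.4122  0.4499 -0.0137] rv [ 0.595 -0.338  1.389] deg 88.7
row/24: [0.0172, 0.0187, -0.0006] [0.0248, -0.0141, 0.0579]
[ 0.2647538  -0.70158222  0.03      ] [ 0.24393704 -0.64576236  0.        ]
```

Request:
{"op": "servo_tool", "data": {"deltas": [[0.026,0.022,0.003,0,0,0.09],[0.026,0.022,0.003,0,0,0.09],[0.026,0.022,0.003,0,0,0.09],[0.026,0.022,0.003,0,0,0.09],[0.026,0.022,0.003,0,0,0.09],[0.026,0.022,0.003,0,0,0.09],[0.026,0.022,0.003,0,0,0.09],[0.026,0.022,0.003,0,0,0.09]], "gripper": 0}}

```text
t: 0.82
ee_pos: [0.4154, -0.4126, 0.2817]
tool_rot: [-2.709, -1.59, 0.0]
wrist_force: [0.8, -0.2, 0.4]
finger_gap: 0.416
```

Request:
{"op": "servo_tool", "data": {"deltas": [[0.026,0.018,0.003,0,0,0.09],[0.026,0.018,0.003,0,0,0.09],[0.026,0.018,0.003,0,0,0.09],[0.026,0.018,0.003,0,0,0.09],[0.026,0.018,0.003,0,0,0.09],[0.026,0.018,0.003,0,0,0.09],[0.026,0.018,0.003,0,0,0.09],[0.026,0.018,0.003,0,0,0.09]]}}

```text
t: 1.48
ee_pos: [0.6234, -0.269, 0.3055]
tool_rot: [-1.976, -2.442, 0.001]
wrist_force: [1.2, -0.9, 0.3]
finger_gap: 0.007
```

```bash
python3 -c "
from H import *
where(); go([0,-.201,.228],36,8)"
```

```text
t 1.48 tip stand mm [ -21.9 -339.9  286.5] tool z [-0.  0. -1.] F [ 1.2 -0.9  0.3] q [ 0.61  0.76 -0.56  1.31  0.41  1.18  0.23] gap 0.01
TCP target [ 0.619 -0.14   0.243] d [-0.0048  0.1295 -0.0622] rv [ 0.615  0.129 -0.004] deg 36.0
row/8: [-0.0006, 0.0162, -0.0078] [0.0768, 0.0161, -0.0005]
```

Request:
{"op": "servo_tool", "data": {"deltas": [[-0.0005,0.01,-0.003,0.077,0.016,0],[-0.0005,0.01,-0.003,0.077,0.016,0],[-0.0005,0.01,-0.003,0.077,0.016,0],[-0.0005,0.01,-0.003,0.077,0.016,0],[-0.0005,0.01,-0.003,0.077,0.016,0],[-0.0005,0.01,-0.003,0.077,0.016,0],[-0.0005,0.01,-0.003,0.077,0.016,0],[-0.0005,0.01,-0.003,0.077,0.016,0]]}}

```text
t: 2.15
ee_pos: [0.6185, -0.19, 0.2815]
tool_rot: [-1.64, -2.017, -0.537]
wrist_force: [-0.1, -0.5, 0.1]
finger_gap: 0.003
```

```bash
python3 - <<'E'
from H import *
from cell import eyes
where(); go([0,-.194,.212],36,8)
for n in ["scene","side","wrist"]:
    d=eyes.capture(n);cv2.imwrite(f"pics/{n}1.png",d["frame"]);pickle.dump(d,open(n+"1.pkl","wb"))
E
```

```text
t 2.15 tip stand mm [ -10.4 -250.3  266.1] tool z [ 0.    0.59 -0.81] F [-0.1 -0.5  0.1] q [ 0.75  1.   -0.76  1.12  0.04  1.45  0.38] gap 0.0
TCP target [ 0.617 -0.133  0.227] d [-0.0014  0.0573 -0.0541] rv [-0.004 -0.     0.001] deg 0.3
row/8: [-0.0002, 0.0072, -0.0068] [-0.0005, -0.0, 0.0002]
```

View pics/scene1.png

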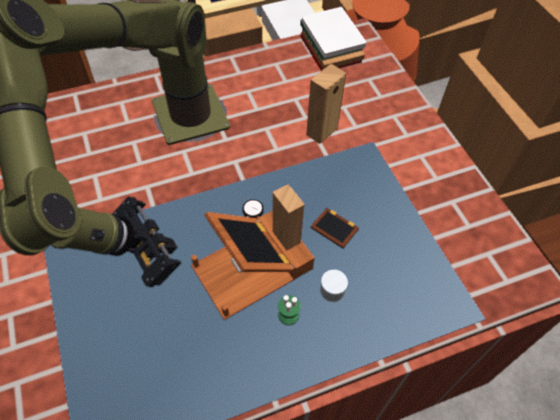

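View pics/wrist1.png

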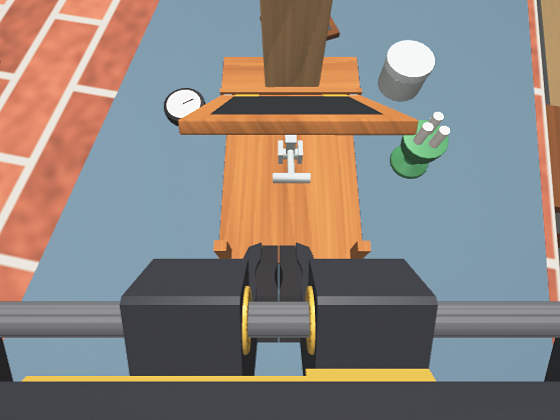

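The wrist picture shows the free edge at rows 121-135 (columns 180-417), the thumb bar at about (291,178) and the shut fingers at (279,255). I compare that with the fit.

```bash
python3 - <<'E'
from H import *
w=load("wrist1")
for n,X in dict(bar=(0,-.112,.058),barL=(-.022,-.112,.058),barR=(.022,-.112,.058),eL=bp(-.09,.2,.006,P[3]),eR=bp(.09,.2,.006,P[3]),eLl=bp(-.09,.2,-.006,P[3]),eRl=bp(.09,.2,-.006,P[3]),postL=(-.08,-.199,.052),postR=(.08,-.199,.052)).items(): print(n,proj(w,S2W(P[:3],X))[0].round(1))
E
python3 -c "
import cv2
a=cv2.imread('pics/wrist1.png')[60:300,160:440];cv2.imwrite('pics/w1c.png',cv2.resize(a,None,fx=2.5,fy=2.5,interpolation=3))"
```

```text
bar [289.2 180.2]
barL [270.7 180.3]
barR [307.8 180.1]
eL [175.  123.8]
eR [414.6 122.5]
eLl [176.9 139.7]
eRl [412.2 138.5]
postL [218.4 253.9]
postR [362.2 253.3]
```

View pics/w1c.png

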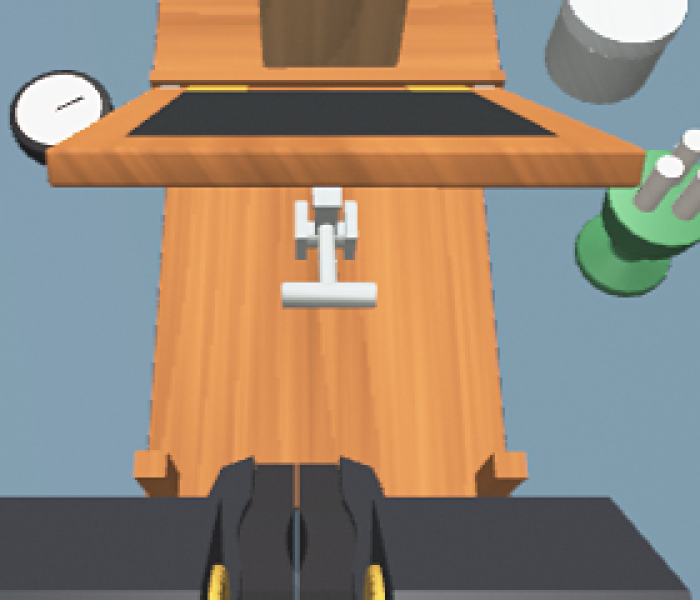

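```bash
python3 - <<'E'
from H import *
from scipy.optimize import least_squares
w=load("wrist1"); C=lambda u,v:(u/2.5+160-.3,v/2.5+60-.3)
th=.8073
ob=[(C(329,295),(0,-.112,.058)),(C(282,295),(-.022,-.112,.058)),(C(377,295),(.022,-.112,.058)),(C(48,151),bp(-.09,.2,.006,th)),(C(644,151),bp(.09,.2,.006,th)),(C(50,186),bp(-.09,.2,-.006,th)),(C(642,186),bp(.09,.2,-.006,th)),(C(134,454),(-.087,-.185,.052)),(C(526,454),(.087,-.185,.052))]
f=lambda p,k=1:np.r_[np.ravel([proj(w,S2W(p[:3],np.array(X)))[0]-uv for uv,X in ob]),(p[:3]-P[:3])/[.003,.003,.01]]
r=least_squares(f,P[:3]);print(r.x,P[:3],r.fun.round(1))
P[:3]=r.x;np.save("P.npy",P)
where();go([0,-.190,.215],36,8)
E
```

```text
[0.57760738 0.07148037 0.20168455] [0.57511243 0.06813086 0.20637522] [ 0.1  0.4  0.4  0.4 -0.6  0.4 -0.2  0.1  0.2 -0.3  0.9  2.  -1.5  1.7
  1.8 -2.4 -1.  -2.3  0.8  1.1 -0.5]
t 2.3 tip stand mm [ -13.  -253.9  264.4] tool z [-0.    0.59 -0.81] F [0.2 0.2 0.1] q [ 0.75  1.   -0.76  1.13  0.04  1.45  0.38] gap 0.0
TCP target [ 0.618 -0.126  0.23 ] d [-0.0001  0.0652 -0.0494] rv [-0.001 -0.002 -0.003] deg 0.2
row/8: [-0.0, 0.0082, -0.0062] [-0.0001, -0.0003, -0.0004]
```

Request:
{"op": "servo_tool", "data": {"deltas": [[0,0.0083,-0.0062,0,0,0],[0,0.0083,-0.0062,0,0,0],[0,0.0083,-0.0062,0,0,0],[0,0.0083,-0.0062,0,0,0],[0,0.0083,-0.0062,0,0,0],[0,0.0083,-0.0062,0,0,0],[0,0.0083,-0.0062,0,0,0],[0,0.0083,-0.0062,0,0,0]]}}

```text
t: 2.97
ee_pos: [0.6187, -0.1227, 0.2319]
tool_rot: [-1.642, -2.021, -0.535]
wrist_force: [-0.2, 0.3, 0.4]
finger_gap: 0.006
```

Request:
{"op": "servo_tool", "data": {"deltas": [[-0.0012,0.0058,-0.007,0,0,0],[-0.0012,0.0058,-0.007,0,0,0],[-0.0012,0.0058,-0.007,0,0,0],[-0.0012,0.0058,-0.007,0,0,0],[-0.0012,0.0058,-0.007,0,0,0],[-0.0012,0.0058,-0.007,0,0,0],[-0.0012,0.0058,-0.007,0,0,0],[-0.0012,0.0058,-0.007,0,0,0]]}}

```text
t: 3.63
ee_pos: [0.6089, -0.0766, 0.1754]
tool_rot: [-1.642, -2.02, -0.535]
wrist_force: [-0.3, 0.1, -0.2]
finger_gap: 0.004
```

```bash
python3 - <<'E'
from H import *
from cell import eyes
where(); go([0,-.143,.159],36,1)
for n in ["side","wrist"]:
    d=eyes.capture(n);cv2.imwrite(f"pics/{n}2.png",d["frame"])
    f=d["frame"]
cv2.imwrite("pics/m2.png",np.hstack([cv2.imread("pics/side2.png")[100:380,120:400],f[60:340,140:420]]))
E
```

```text
t 3.63 tip stand mm [   0.9 -140.1  160.1] tool z [-0.    0.59 -0.81] F [-0.3  0.1 -0.2] q [ 0.66  1.05 -0.76  1.42  0.06  1.07  0.31] gap 0.0
TCP target [ 0.608 -0.08   0.174] d [-0.0004 -0.003  -0.0011] rv [-0.001  0.001 -0.004] deg 0.2
row/1: [-0.0004, -0.003, -0.0011] [-0.001, 0.0006, -0.0039]
```

View pics/m2.png

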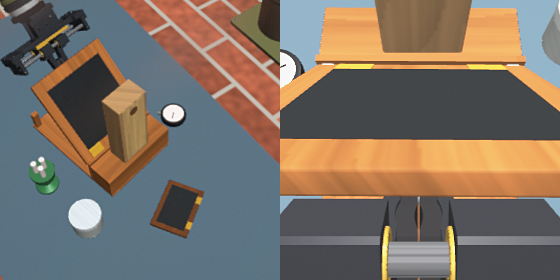

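Request:
{"op": "servo_tool", "data": {"deltas": [[-0.0004,0.0017,0.0024,0,0,0],[-0.0004,0.0017,0.0024,0,0,0],[-0.0004,0.0017,0.0024,0,0,0],[-0.0004,0.0017,0.0024,0,0,0],[-0.0004,0.0017,0.0024,0,0,0],[-0.0004,0.0017,0.0024,0,0,0],[-0.0004,0.0017,0.0024,0,0,0],[-0.0004,0.0017,0.0024,0,0,0]]}}

```text
t: 4.4
ee_pos: [0.6057, -0.064, 0.195]
tool_rot: [-1.643, -2.02, -0.534]
wrist_force: [0.8, -1.3, -5.7]
finger_gap: 0.004
```

```bash
python3 -c "
from H import *
where()"
```

```text
t 4.4 tip stand mm [   0.3 -127.2  179.6] tool z [-0.    0.59 -0.81] F [ 0.8 -1.3 -5.7] q [ 0.65  1.01 -0.77  1.44  0.04  1.07  0.29] gap 0.0
```

Request:
{"op": "servo_tool", "data": {"deltas": [[-0.0003,0.0016,0.0019,0,0,0],[-0.0003,0.0016,0.0019,0,0,0],[-0.0003,0.0016,0.0019,0,0,0],[-0.0003,0.0016,0.0019,0,0,0],[-0.0003,0.0016,0.0019,0,0,0],[-0.0003,0.0016,0.0019,0,0,0],[-0.0003,0.0016,0.0019,0,0,0],[-0.0003,0.0016,0.0019,0,0,0]]}}

```text
t: 5.07
ee_pos: [0.6031, -0.0516, 0.2098]
tool_rot: [-1.643, -2.021, -0.532]
wrist_force: [2.3, -3.5, -13.8]
finger_gap: 0.001
```

```bash
python3 - <<'E'
from H import *
from cell import eyes
where()
for n in ["scene","side","wrist"]:
    d=eyes.capture(n);cv2.imwrite(f"pics/{n}3.png",d["frame"]);pickle.dump(d,open(n+"3.pkl","wb"))
    for th in (.85,.9,.96): print(n,th,[proj(d,S2W(P[:3],bp(x,.2,.006,th)))[0].round(1).tolist() for x in(-.09,.09)])
a=cv2.imread("pics/side3.png")[100:280,120:320];cv2.imwrite("pics/m3.png",cv2.resize(a,None,fx=3,fy=3,interpolation=3))
E
```

```text
t 5.07 tip stand mm [   0.3 -114.5  194.4] tool z [-0.    0.59 -0.81] F [  2.3  -3.5 -13.8] q [ 0.64  0.99 -0.77  1.46  0.03  1.07  0.27] gap 0.0
scene 0.85 [[209.4, 209.0], [248.0, 266.4]]
scene 0.9 [[212.0, 206.1], [251.0, 263.4]]
scene 0.96 [[215.5, 202.7], [254.8, 259.9]]
side 0.85 [[219.9, 139.0], [152.8, 189.5]]
side 0.9 [[222.1, 138.7], [154.6, 189.7]]
side 0.96 [[225.1, 138.7], [157.0, 190.2]]
wrist 0.85 [[59.0, 287.7], [499.1, 289.3]]
wrist 0.9 [[54.1, 265.8], [504.2, 267.3]]
wrist 0.96 [[49.0, 237.5], [509.4, 239.0]]
```

View pics/m3.png

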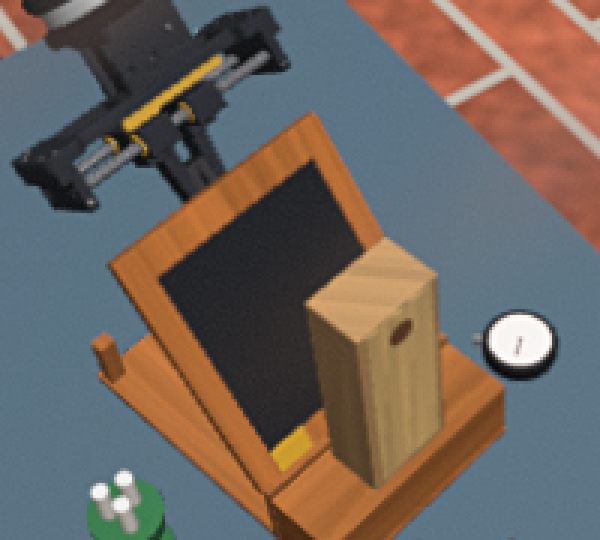

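View pics/wrist3.png

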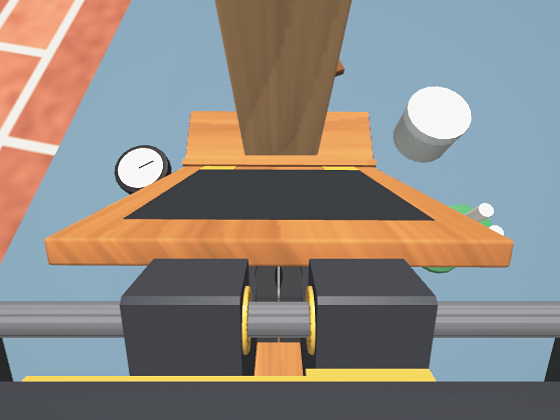

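The wrist picture shows the free edge at row 239, which matches 0.96 rad; the 14 N wrist force confirms the upper stop. Now down to the bar.

Request:
{"op": "servo_tool", "data": {"deltas": [[0.001,-0.003,-0.006,0,0,0],[0.001,-0.003,-0.008,0,0,0],[0,-0.001,-0.009,0,0,0],[0,0,-0.009,0,0,0],[0,0,-0.009,0,0,0],[0,0,-0.009,0,0,0],[0,0,-0.009,0,0,0],[0,0,-0.009,0,0,0]]}}

```text
t: 5.88
ee_pos: [0.6053, -0.0574, 0.1416]
tool_rot: [-1.641, -2.019, -0.535]
wrist_force: [0.1, 1.2, 0.4]
finger_gap: 0.001
```

```bash
python3 -c "
from H import *
where();go([0,-.116,.080],30,8)"
```

```text
t 5.88 tip stand mm [   1.2 -120.6  126.2] tool z [-0.    0.59 -0.81] F [0.1 1.2 0.4] q [ 0.64  1.08 -0.75  1.47  0.07  0.98  0.31] gap 0.0
TCP target [ 0.603 -0.051  0.096] d [-0.0025  0.0059 -0.0451] rv [-0.104 -0.021 -0.004] deg 6.1
row/8: [-0.0003, 0.0007, -0.0056] [-0.013, -0.0026, -0.0005]
```

Request:
{"op": "servo_tool", "data": {"deltas": [[-0.0003,0.0007,-0.0056,-0.013,-0.0027,0],[-0.0003,0.0007,-0.0056,-0.013,-0.0027,0],[-0.0003,0.0007,-0.0056,-0.013,-0.0027,0],[-0.0003,0.0007,-0.0056,-0.013,-0.0027,0],[-0.0003,0.0007,-0.0056,-0.013,-0.0027,0],[-0.0003,0.0007,-0.0056,-0.013,-0.0027,0],[-0.0003,0.0007,-0.0056,-0.013,-0.0027,0],[-0.0003,0.0007,-0.0056,-0.013,-0.0027,0]]}}

```text
t: 6.55
ee_pos: [0.603, -0.052, 0.0974]
tool_rot: [-1.703, -2.096, -0.456]
wrist_force: [0.5, -0.5, -0.4]
finger_gap: 0.002
```

```bash
python3 - <<'E'
from H import *
from cell import eyes
where()
for n in ["scene","side","wrist"]:
    d=eyes.capture(n);cv2.imwrite(f"pics/{n}4.png",d["frame"]);pickle.dump(d,open(n+"4.pkl","wb"))
d=load("wrist4");print(proj(d,S2W(P[:3],[[0,-.112,.058],bp(0,.2,.006,.96)])))
a=cv2.imread("pics/scene4.png")[190:320,180:320];cv2.imwrite("pics/m4.png",np.hstack([cv2.resize(a,None,fx=3,fy=3,interpolation=3)[:390],cv2.resize(d["frame"][:390],(380,390))]))
E
```

```text
t 6.55 tip stand mm [ 1.000e-01 -1.166e+02  8.090e+01] tool z [-0.    0.5  -0.87] F [ 0.5 -0.5 -0.4] q [ 0.58  1.08 -0.68  1.54  0.14  0.84  0.26] gap 0.0
[[280.17744154 261.20168061]
 [290.11019122 -17.9381714 ]]
```

View pics/m4.png

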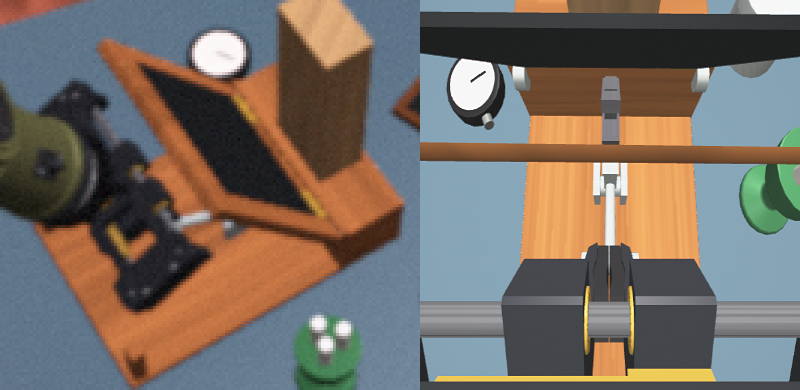

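Request:
{"op": "servo_tool", "data": {"deltas": [[0,0.0004,-0.0045,0,0,0],[0,0.0004,-0.0045,0,0,0],[0,0.0004,-0.0045,0,0,0],[0,0.0004,-0.0045,0,0,0],[0.0004,-0.0018,-0.003,0,0,0],[0.0004,-0.0018,-0.003,0,0,0],[0.0004,-0.0018,-0.003,0,0,0],[0.0004,-0.0018,-0.003,0,0,0]]}}

```text
t: 7.37
ee_pos: [0.6053, -0.0615, 0.0673]
tool_rot: [-1.709, -2.096, -0.454]
wrist_force: [-0.9, -6.0, 4.9]
finger_gap: 0.007
```

```bash
python3 - <<'E'
from H import *
from cell import eyes
where()
d=eyes.capture("wrist");cv2.imwrite("pics/wrist5.png",d["frame"])
print(proj(d,S2W(P[:3],[[0,-.112,.058],[0,-.119,.046]])))
E
```

```text
t 7.37 tip stand mm [   0.5 -126.4   50.8] tool z [ 0.    0.5  -0.87] F [-0.9 -6.   4.9] q [ 0.58  1.13 -0.66  1.52  0.15  0.82  0.28] gap 0.01
[[278.42448018 232.16914127]
 [278.41254199 250.34058082]]
```

View pics/wrist5.png

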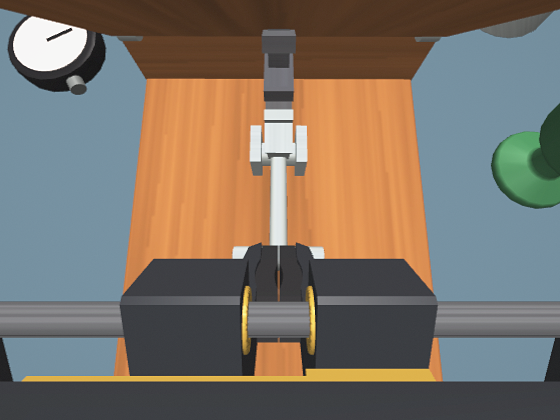

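Request:
{"op": "servo_tool", "data": {"deltas": [[0.0001,-0.0004,-0.0034,0,0,0],[0.0001,-0.0004,-0.0034,0,0,0],[0.0001,-0.0004,-0.0034,0,0,0],[0.0001,-0.0004,-0.0034,0,0,0],[0.0001,-0.0003,-0.003,0,0,0],[0.0001,-0.0003,-0.003,0,0,0],[0,-0.0002,-0.003,0,0,0],[0,-0.0002,-0.003,0,0,0]]}}

```text
t: 8.08
ee_pos: [0.6068, -0.064, 0.0454]
tool_rot: [-1.708, -2.095, -0.457]
wrist_force: [-6.7, -17.5, 43.9]
finger_gap: 0.004
```

```bash
python3 - <<'E'
from H import *
from cell import eyes
where()
d=eyes.capture("wrist");cv2.imwrite("pics/wrist6.png",d["frame"])
for f in (.3,.4,.5,.6):
  b=np.array([0,-.056-.07*np.cos(.6435-f),.016+.07*np.sin(.6435-f)]); print(f,b.round(3),proj(d,S2W(P[:3],[b+[-.022,0,0],b+[.022,0,0]])).round(1).tolist())
E
```

```text
t 8.08 tip stand mm [   1.5 -129.1   28.9] tool z [ 0.    0.5  -0.87] F [ -6.7 -17.5  43.9] q [ 0.58  1.16 -0.65  1.51  0.17  0.8   0.29] gap 0.0
0.3 [ 0.    -0.122  0.04 ] [[226.9, 246.8], [325.4, 246.9]]
0.4 [ 0.    -0.124  0.033] [[228.9, 253.0], [323.6, 253.0]]
0.5 [ 0.    -0.125  0.026] [[230.8, 257.3], [321.8, 257.4]]
0.6 [ 0.    -0.126  0.019] [[232.6, 260.0], [320.1, 260.0]]
```

View pics/wrist6.png

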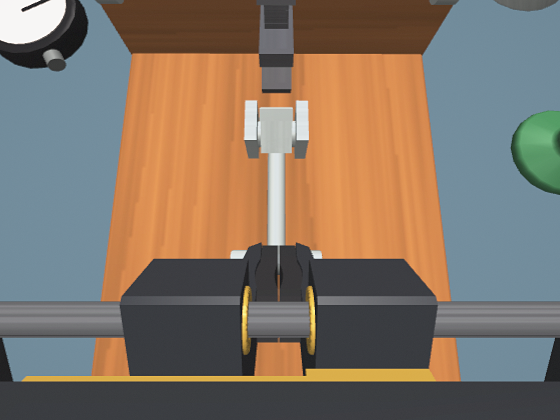

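Wrist force 44 N: the pawl is at its stop. I back off and check the pawl.

Request:
{"op": "servo_tool", "data": {"deltas": [[0.0005,-0.002,0.004,0,0,0],[0.001,-0.005,0.0087,0,0,0],[0.001,-0.005,0.0087,0,0,0],[0.001,-0.005,0.0087,0,0,0],[0.002,-0.01,0.0087,0,0,0],[0.002,-0.01,0.0087,0,0,0],[0.002,-0.01,0.0087,0,0,0],[0.002,-0.01,0.0087,0,0,0]]}}

```text
t: 8.8
ee_pos: [0.6168, -0.118, 0.1077]
tool_rot: [-1.703, -2.095, -0.456]
wrist_force: [0.7, -0.2, 0.0]
finger_gap: -0.001
```

```bash
python3 - <<'E'
from H import *
from cell import eyes
where()
for n in ["scene","side","wrist"]:
    d=eyes.capture(n);cv2.imwrite(f"pics/{n}7.png",d["frame"]);pickle.dump(d,open(n+"7.pkl","wb"))
for f in (.0,.4,.5,.6):
  b=np.array([0,-.056-.07*np.cos(.6435-f),.016+.07*np.sin(.6435-f)]); print(f,b.round(3),proj(d,S2W(P[:3],[b+[-.022,0,0],b+[.022,0,0]])).round(1).tolist())
E
```

```text
t 8.8 tip stand mm [   0.4 -184.    91.3] tool z [-0.    0.5  -0.87] F [ 0.7 -0.2  0. ] q [ 0.64  1.1  -0.68  1.41  0.14  0.98  0.33] gap -0.0
0.0 [ 0.    -0.112  0.058] [[241.4, 148.6], [312.0, 148.7]]
0.4 [ 0.    -0.124  0.033] [[244.8, 179.7], [308.8, 179.8]]
0.5 [ 0.    -0.125  0.026] [[245.6, 184.6], [308.0, 184.7]]
0.6 [ 0.    -0.126  0.019] [[246.5, 188.4], [307.1, 188.5]]
```

View pics/wrist7.png

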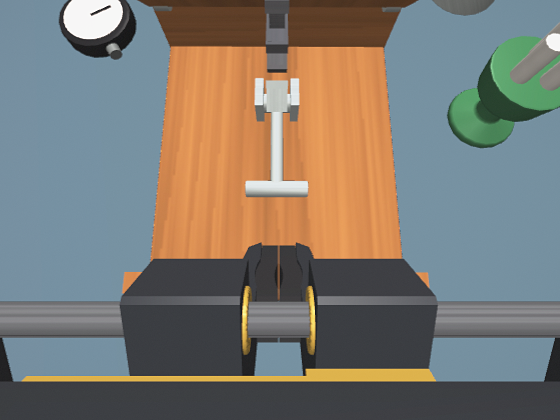

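View pics/side7.png

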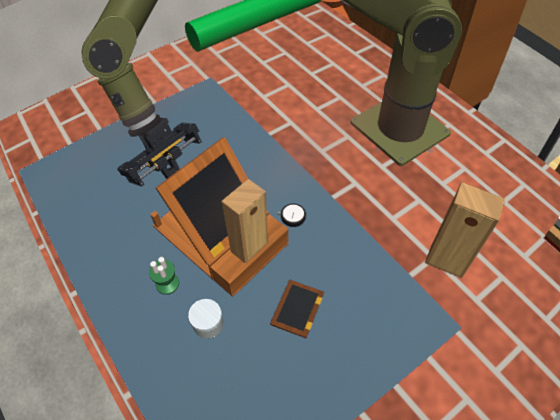

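The pawl bar now lies at wrist (277,188), matching 0.6 rad, and the board is still up with the box standing. Now over the board.

```bash
python3 -c "
from H import *
go([0,-.200,.29],0,8)"
```

```text
TCP target [ 0.618 -0.124  0.309] d [ 0.0004 -0.0062  0.2015] rv [-0.512 -0.103 -0.003] deg 29.9
row/8: [0.0001, -0.0008, 0.0252] [-0.0639, -0.0129, -0.0004]
```

Request:
{"op": "servo_tool", "data": {"deltas": [[0.001,-0.004,0.025,-0.064,-0.013,0],[0,-0.002,0.025,-0.064,-0.013,0],[0,0,0.025,-0.064,-0.013,0],[0,0,0.025,-0.064,-0.013,0],[0,0,0.025,-0.064,-0.013,0],[0,0,0.025,-0.064,-0.013,0],[0,0,0.025,-0.064,-0.013,0],[0,0,0.025,-0.064,-0.013,0]]}}

```text
t: 9.62
ee_pos: [0.617, -0.122, 0.3078]
tool_rot: [-1.98, -2.439, 0.005]
wrist_force: [0.4, 0.3, 1.0]
finger_gap: 0.007
```

```bash
python3 -c "
from H import *
where();go([0,-.090,.250],0,8)"
```

```text
t 9.62 tip stand mm [-2.000e-01 -1.975e+02  2.888e+02] tool z [-0. -0. -1.] F [0.4 0.3 1. ] q [ 0.38  0.67 -0.48  1.48  0.33  1.07  0.03] gap 0.01
TCP target [ 0.596 -0.017  0.269] d [-0.0213  0.1053 -0.0388] rv [ 0.002 -0.003 -0.005] deg 0.4
row/8: [-0.0027, 0.0132, -0.0049] [0.0003, -0.0003, -0.0007]
```

Request:
{"op": "servo_tool", "data": {"deltas": [[-0.0027,0.0132,-0.0049,0,0,0],[-0.0027,0.0132,-0.0049,0,0,0],[-0.0027,0.0132,-0.0049,0,0,0],[-0.0027,0.0132,-0.0049,0,0,0],[-0.0027,0.0132,-0.0049,0,0,0],[-0.0027,0.0132,-0.0049,0,0,0],[-0.0027,0.0132,-0.0049,0,0,0],[-0.0027,0.0132,-0.0049,0,0,0]]}}

```text
t: 10.28
ee_pos: [0.5949, -0.016, 0.2668]
tool_rot: [-1.977, -2.436, 0.003]
wrist_force: [-0.2, 0.1, -0.4]
finger_gap: 0.006
```

```bash
python3 - <<'E'
from H import *
where()
c,s=np.cos(P[2]),np.sin(P[2])
th=.96
for r in(.17,.18): 
  print(r)
  for th in np.linspace(.96,0,9):
    q=bp(0,r,.006,th); print(th.round(2),(q[1]+.009).round(4),q[2].round(4))
E
```

```text
t 10.28 tip stand mm [ -0.6 -89.1 247.8] tool z [-0.  0. -1.] F [-0.2  0.1 -0.4] q [ 0.21  0.67 -0.46  1.64  0.35  0.93 -0.17] gap 0.01
0.17
0.96 -0.0836 0.2007
0.84 -0.1 0.1886
0.72 -0.1149 0.1746
0.6 -0.1279 0.1589
0.48 -0.139 0.1418
0.36 -0.148 0.1235
0.24 -0.1547 0.1042
0.12 -0.1591 0.0843
0.0 -0.161 0.064
0.18
0.96 -0.0893 0.2089
0.84 -0.1067 0.196
0.72 -0.1224 0.1812
0.6 -0.1362 0.1646
0.48 -0.1479 0.1464
0.36 -0.1573 0.127
0.24 -0.1644 0.1066
0.12 -0.169 0.0855
0.0 -0.171 0.064
```

Request:
{"op": "servo_tool", "data": {"deltas": [[0,0,-0.0072,0,0,0],[0,0,-0.0072,0,0,0],[0,0,-0.0072,0,0,0],[0,0,-0.0072,0,0,0],[0,0,-0.0072,0,0,0],[0.0012,-0.0057,-0.005,0,0,0],[0.0012,-0.0057,-0.005,0,0,0],[0.0012,-0.0057,-0.005,0,0,0]]}}

```text
t: 10.95
ee_pos: [0.5998, -0.0351, 0.2165]
tool_rot: [-1.981, -2.436, 0.001]
wrist_force: [-0.6, 1.6, 2.3]
finger_gap: 0.005
```

```bash
python3 - <<'E'
from H import *
where()
E
```

```text
t 10.95 tip stand mm [   0.3 -108.8  197.5] tool z [-0.  0. -1.] F [-0.6  1.6  2.3] q [ 0.23  0.73 -0.44  1.67  0.4   0.83 -0.18] gap 0.01
```

Request:
{"op": "servo_tool", "data": {"deltas": [[0.001,-0.0051,-0.0061,0,0,0],[0.001,-0.0051,-0.0061,0,0,0],[0.001,-0.0051,-0.0061,0,0,0],[0.001,-0.0051,-0.0061,0,0,0],[0.0009,-0.0045,-0.0067,0,0,0],[0.0009,-0.0045,-0.0067,0,0,0],[0.0009,-0.0045,-0.0067,0,0,0],[0.0009,-0.0045,-0.0067,0,0,0]]}}

```text
t: 11.62
ee_pos: [0.6075, -0.0733, 0.1649]
tool_rot: [-1.98, -2.436, 0.001]
wrist_force: [0.4, 0.7, 3.3]
finger_gap: 0.003
```

```bash
python3 - <<'E'
from H import *
from cell import eyes
where()
d=eyes.capture("side");cv2.imwrite("pics/side8.png",d["frame"])
E
```

```text
t 11.62 tip stand mm [   0.2 -147.8  145.9] tool z [-0.  0. -1.] F [0.4 0.7 3.3] q [ 0.27  0.81 -0.41  1.68  0.44  0.74 -0.15] gap 0.0
```

View pics/side8.png

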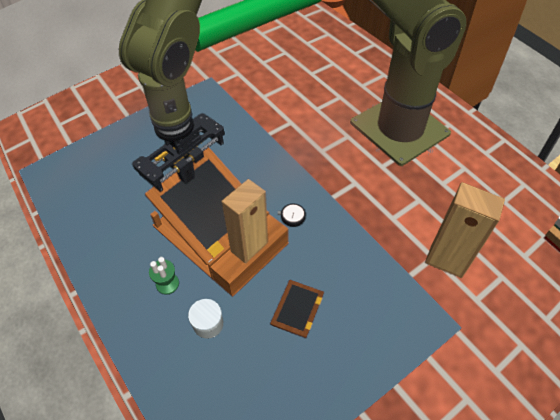

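Request:
{"op": "servo_tool", "data": {"deltas": [[0.0005,-0.0024,-0.005,0,0,0],[0.0005,-0.0024,-0.005,0,0,0],[0.0005,-0.0024,-0.005,0,0,0],[0.0005,-0.0022,-0.005,0,0,0],[0.0004,-0.0018,-0.005,0,0,0],[0.0004,-0.0018,-0.005,0,0,0],[0.0003,-0.0016,-0.005,0,0,0],[0.0003,-0.0014,-0.005,0,0,0]]}}

```text
t: 12.33
ee_pos: [0.6103, -0.0889, 0.1249]
tool_rot: [-1.98, -2.436, 0.002]
wrist_force: [-2.2, 2.5, 2.6]
finger_gap: 0.003
```

Request:
{"op": "servo_tool", "data": {"deltas": [[0.0003,-0.0012,-0.005,0,0,0],[0.0002,-0.0012,-0.005,0,0,0],[0.0002,-0.001,-0.005,0,0,0],[0.0002,-0.001,-0.005,0,0,0],[0.0001,-0.0006,-0.005,0,0,0],[0.0001,-0.0004,-0.005,0,0,0],[0,-0.0002,-0.005,0,0,0],[0,0,-0.005,0,0,0]]}}

```text
t: 13.0
ee_pos: [0.6123, -0.095, 0.0868]
tool_rot: [-1.982, -2.437, 0.002]
wrist_force: [-15.6, 0.9, 63.7]
finger_gap: 0.005
```

```bash
python3 - <<'E'
from H import *
where()
E
```

```text
t 13.0 tip stand mm [   0.6 -170.1   67.8] tool z [-0. -0. -1.] F [-15.6   0.9  63.7] q [ 0.27  0.93 -0.35  1.69  0.51  0.61 -0.17] gap 0.01
```

Request:
{"op": "servo_tool", "data": {"deltas": [[0,0,0.004,0,0,0],[0,0,0.01,0,0,0],[0,0,0.02,0,0,0],[0,0,0.025,0,0,0],[0,0,0.03,0,0,0],[0,0,0.03,0,0,0],[0,0,0.03,0,0,0],[0,0,0.03,0,0,0]]}}

```text
t: 13.67
ee_pos: [0.6116, -0.0956, 0.2661]
tool_rot: [-1.982, -2.436, 0.003]
wrist_force: [0.1, 0.4, -0.4]
finger_gap: 0.006
```

```bash
python3 - <<'E'
from H import *
from cell import eyes
where()
for n in ["scene","side","wrist"]:
    d=eyes.capture(n);cv2.imwrite(f"pics/{n}9.png",d["frame"]);pickle.dump(d,open(n+"9.pkl","wb"))
    for th in (0,.05,.1): print(n,th,[proj(d,S2W(P[:3],bp(x,.2,.006,th)))[0].round(1).tolist() for x in(-.09,.09)])
a=cv2.imread("pics/side9.png")[110:310,130:330];b=cv2.imread("pics/scene9.png")[170:330,170:330]
cv2.imwrite("pics/m9.png",np.hstack([cv2.resize(a,(400,400)),cv2.resize(b,(400,400))]))
E
```

```text
t 13.67 tip stand mm [-2.000e-01 -1.705e+02  2.471e+02] tool z [-0. -0. -1.] F [ 0.1  0.4 -0.4] q [ 0.34  0.7  -0.47  1.56  0.37  0.97 -0.04] gap 0.01
scene 0 [[189.7, 253.7], [224.1, 309.6]]
scene 0.05 [[189.4, 251.7], [224.0, 307.8]]
scene 0.1 [[189.3, 249.5], [224.1, 305.9]]
side 0 [[205.6, 167.7], [147.2, 213.2]]
side 0.05 [[205.2, 165.0], [146.3, 210.7]]
side 0.1 [[204.9, 162.5], [145.6, 208.4]]
wrist 0 [[187.0, 210.6], [361.5, 210.7]]
wrist 0.05 [[184.4, 213.0], [364.0, 213.0]]
wrist 0.1 [[181.7, 214.9], [366.6, 215.0]]
```

View pics/m9.png

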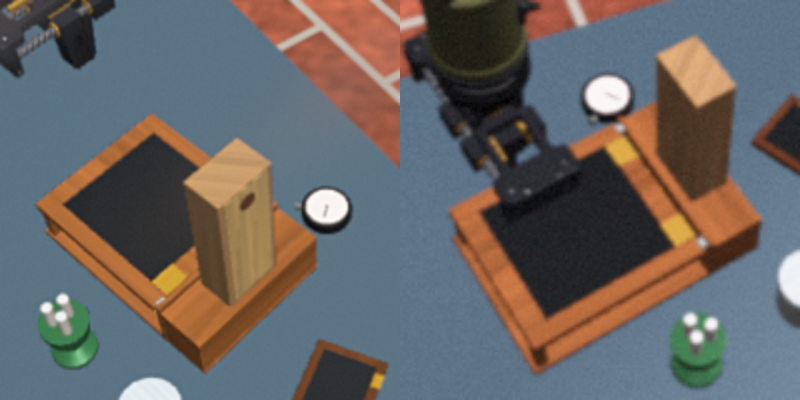

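View pics/wrist9.png

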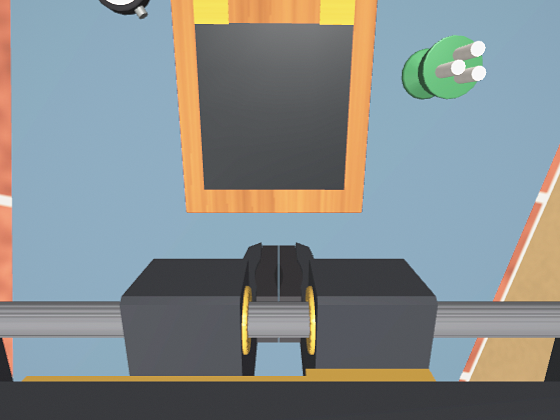

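The board is flat: its edge corners at side (149,212) and (206,167) match 0 rad, and the box stands. Now I go behind the box.

Request:
{"op": "servo_tool", "data": {"deltas": [[-0.003,0.0147,0.0115,0,0,0],[-0.003,0.0147,0.0115,0,0,0],[-0.003,0.0147,0.0115,0,0,0],[-0.003,0.0147,0.0115,0,0,0],[-0.003,0.0147,0.0115,0,0,0],[-0.003,0.0147,0.0115,0,0,0],[-0.003,0.0147,0.0115,0,0,0],[-0.003,0.0147,0.0115,0,0,0]]}}

```text
t: 14.48
ee_pos: [0.5873, 0.0246, 0.358]
tool_rot: [-1.98, -2.437, 0.002]
wrist_force: [-0.3, -0.6, -0.7]
finger_gap: 0.006
```

Request:
{"op": "servo_tool", "data": {"deltas": [[-0.0035,0.0175,0,0,0,0],[-0.0035,0.0175,0,0,0,0],[-0.0035,0.0175,0,0,0,0],[-0.0035,0.0175,0,0,0,0],[-0.0035,0.0175,0,0,0,0],[-0.0035,0.0175,0,0,0,0],[-0.0035,0.0175,0,0,0,0],[-0.0035,0.0175,0,0,0,0]]}}

```text
t: 15.15
ee_pos: [0.5592, 0.1644, 0.3573]
tool_rot: [-1.981, -2.436, 0.002]
wrist_force: [0.3, 0.4, -0.8]
finger_gap: 0.002
```

```bash
python3 - <<'E'
from H import *
from cell import eyes
where(); go([0.002,.098,.205],0,8)
d=eyes.capture("wrist");cv2.imwrite("pics/wrist10.png",d["frame"])
b=(P[4],P[5])
print(proj(d,S2W(P[:3],[(P[4]+a*.035,P[5]+.0225*c,.244) for a in(-1,1) for c in(-1,1)])).round(1).tolist())
E
```

```text
t 15.15 tip stand mm [  0.6  94.8 338.3] tool z [-0.  0. -1.] F [ 0.3  0.4 -0.8] q [-0.07  0.56 -0.51  1.55  0.29  1.11 -0.44] gap 0.0
TCP target [0.56  0.168 0.224] d [ 0.0007  0.0034 -0.1333] rv [-0.    -0.002 -0.004] deg 0.2
row/8: [0.0001, 0.0004, -0.0167] [-0.0, -0.0003, -0.0005]
[[238.3, 303.0], [236.7, 251.3], [325.1, 303.5], [327.5, 251.7]]
```

View pics/wrist10.png

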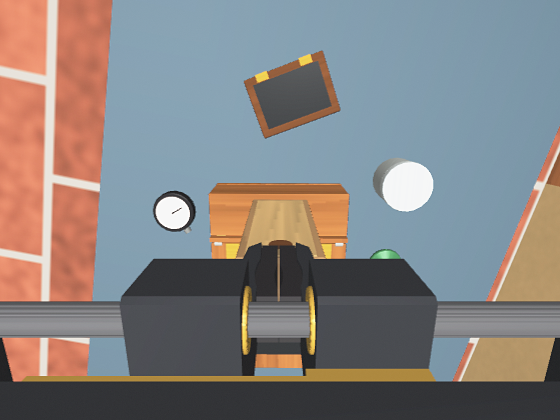

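Request:
{"op": "servo_tool", "data": {"deltas": [[-0.001,0.005,-0.0166,0,0,0],[-0.001,0.005,-0.0166,0,0,0],[0,0,-0.0166,0,0,0],[0,0,-0.0166,0,0,0],[0,0,-0.0166,0,0,0],[0,0,-0.0166,0,0,0],[0,0,-0.0166,0,0,0],[0,0,-0.0166,0,0,0]]}}

```text
t: 15.87
ee_pos: [0.558, 0.1726, 0.2236]
tool_rot: [-1.982, -2.436, 0.002]
wrist_force: [-0.3, -0.1, -0.1]
finger_gap: 0.002
```

```bash
python3 - <<'E'
from H import *
from cell import eyes
where()
for n in ["scene","side","wrist"]:
    d=eyes.capture(n);cv2.imwrite(f"pics/{n}11.png",d["frame"])
a=cv2.imread("pics/side11.png")[110:310,130:330];b=cv2.imread("pics/scene11.png")[170:330,170:330]
cv2.imwrite("pics/m11.png",np.hstack([cv2.resize(a,(400,400)),cv2.resize(b,(400,400))]))
E
```

```text
t 15.87 tip stand mm [  1.  103.  204.6] tool z [-0.  0. -1.] F [-0.3 -0.1 -0.1] q [-0.12  0.7  -0.45  1.72  0.4   0.81 -0.55] gap 0.0
```

View pics/m11.png

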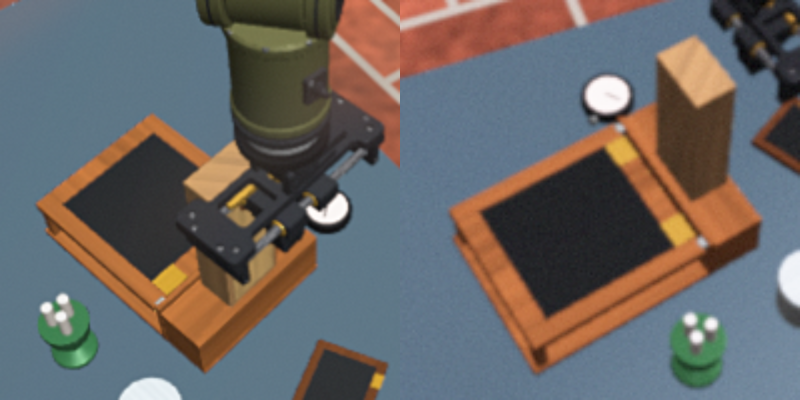

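Request:
{"op": "servo_tool", "data": {"deltas": [[0.0014,-0.0069,0,0,0,0],[0.0014,-0.0069,0,0,0,0],[0.0014,-0.0069,0,0,0,0],[0.001,-0.0049,0,0,0,0],[0.001,-0.0049,0,0,0,0],[0.001,-0.0049,0,0,0,0],[0.001,-0.0049,0,0,0,0],[0.001,-0.0049,0,0,0,0]]}}

```text
t: 16.68
ee_pos: [0.5671, 0.1273, 0.224]
tool_rot: [-1.981, -2.436, 0.002]
wrist_force: [-0.5, 0.6, 1.1]
finger_gap: 0.007
```

```bash
python3 - <<'E'
from H import *
from cell import eyes
where()
for n in ["scene","side"]:
    d=eyes.capture(n);cv2.imwrite(f"pics/{n}12.png",d["frame"])
a=cv2.imread("pics/side12.png")[110:310,130:330];b=cv2.imread("pics/scene12.png")[170:330,170:330]
cv2.imwrite("pics/m12.png",np.hstack([cv2.resize(a,(400,400)),cv2.resize(b,(400,400))]))
E
```

```text
t 16.68 tip stand mm [  0.8  56.8 205. ] tool z [-0.  0. -1.] F [-0.5  0.6  1.1] q [-0.04  0.7  -0.46  1.73  0.4   0.81 -0.47] gap 0.01
```

View pics/m12.png

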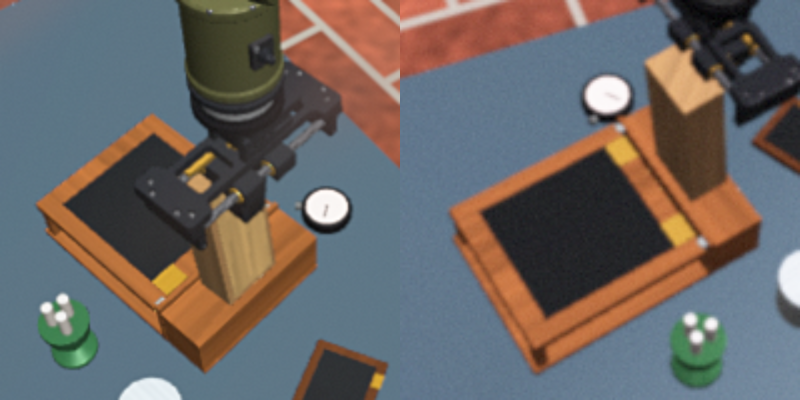

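Request:
{"op": "servo_tool", "data": {"deltas": [[0.001,-0.0045,0,0,0,0],[0.001,-0.0045,0,0,0,0],[0.001,-0.0045,0,0,0,0],[0.001,-0.0045,0,0,0,0],[0.001,-0.0045,0,0,0,0],[0.001,-0.0045,0,0,0,0],[0.001,-0.0045,0,0,0,0],[0.001,-0.0045,0,0,0,0]]}}

```text
t: 17.45
ee_pos: [0.5751, 0.091, 0.2238]
tool_rot: [-1.981, -2.436, 0.002]
wrist_force: [0.4, -0.1, -0.1]
finger_gap: 0.002
```

```bash
python3 - <<'E'
from H import *
from cell import eyes
where()
for n in ["scene","side"]:
    d=eyes.capture(n);cv2.imwrite(f"pics/{n}13.png",d["frame"])
a=cv2.imread("pics/side13.png")[110:310,130:330];b=cv2.imread("pics/scene13.png")[170:330,170:330]
cv2.imwrite("pics/m13.png",np.hstack([cv2.resize(a,(400,400)),cv2.resize(b,(400,400))]))
E
```

```text
t 17.45 tip stand mm [  1.4  19.7 204.8] tool z [-0.  0. -1.] F [ 0.4 -0.1 -0.1] q [ 0.03  0.7  -0.46  1.72  0.41  0.81 -0.41] gap 0.0
```

View pics/m13.png

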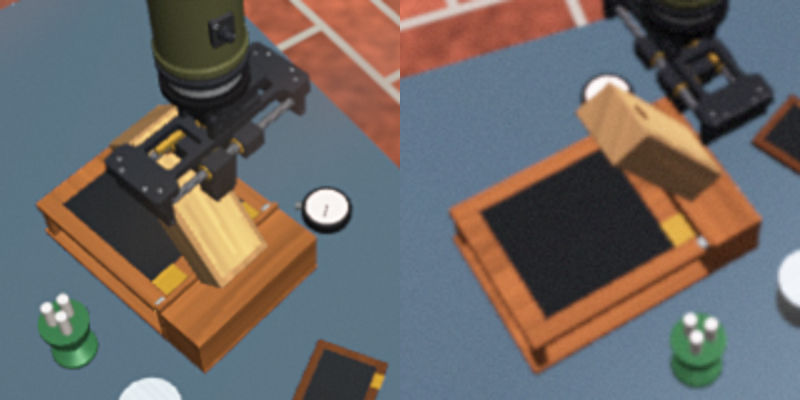

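It is falling by itself, away from the tool. I lift away straight up and let it settle.

Request:
{"op": "servo_tool", "data": {"deltas": [[0,0,0.01,0,0,0],[0,0,0.02,0,0,0],[0,0,0.02,0,0,0],[-0.003,0.015,0.02,0,0,0],[-0.003,0.015,0.02,0,0,0],[-0.003,0.015,0.01,0,0,0],[-0.003,0.015,0,0,0,0],[-0.003,0.015,0,0,0,0]]}}

```text
t: 18.22
ee_pos: [0.5598, 0.1683, 0.3251]
tool_rot: [-1.98, -2.438, -0.001]
wrist_force: [-0.0, -0.6, -1.1]
finger_gap: 0.004
```

Request:
{"op": "servo_tool", "data": {"deltas": [[-0.003,0.015,0,0,0,0],[-0.003,0.015,0,0,0,0],[-0.003,0.015,0,0,0,0],[-0.003,0.015,0,0,0,0],[-0.003,0.015,0,0,0,0],[-0.003,0.015,0,0,0,0],[0,0,0,0,0,0],[0,0,0,0,0,0]]}}

```text
t: 18.88
ee_pos: [0.5413, 0.2576, 0.3239]
tool_rot: [-1.977, -2.439, 0.002]
wrist_force: [0.1, -0.6, -0.1]
finger_gap: 0.005
```

```bash
python3 - <<'E'
from H import *
from cell import eyes
where()
for n in ["scene","side"]:
    d=eyes.capture(n);cv2.imwrite(f"pics/{n}14.png",d["frame"]);pickle.dump(d,open(n+"14.pkl","wb"))
    # predicted: box on its back, pivot at lip
    c=[(a*.035,y,z) for a in(-1,1) for y in(.008,-.172) for z in(.070 if y>0 else .064,)]
    print(n,proj(d,S2W(P[:3],[(x,y,z+.045) for x,y,z in c])).round(0).tolist())
a=cv2.imread("pics/side14.png")[110:310,130:330];b=cv2.imread("pics/scene14.png")[170:330,170:330]
cv2.imwrite("pics/m14.png",np.hstack([cv2.resize(a,(400,400)),cv2.resize(b,(400,400))]))
E
```

```text
t 18.88 tip stand mm [  1.7 189.7 304.9] tool z [-0.  0. -1.] F [ 0.1 -0.6 -0.1] q [-0.24  0.62 -0.5   1.55  0.32  1.06 -0.61] gap 0.01
scene [[270.0, 222.0], [208.0, 256.0], [285.0, 242.0], [222.0, 278.0]]
side [[250.0, 217.0], [193.0, 175.0], [226.0, 238.0], [170.0, 193.0]]
```

View pics/m14.png

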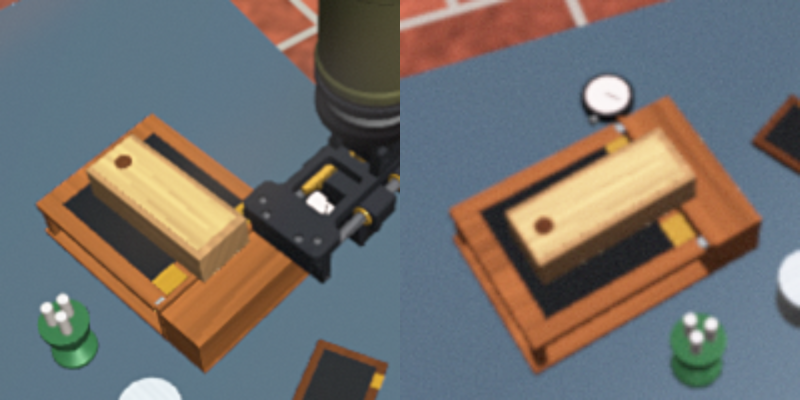

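View pics/scene14.png

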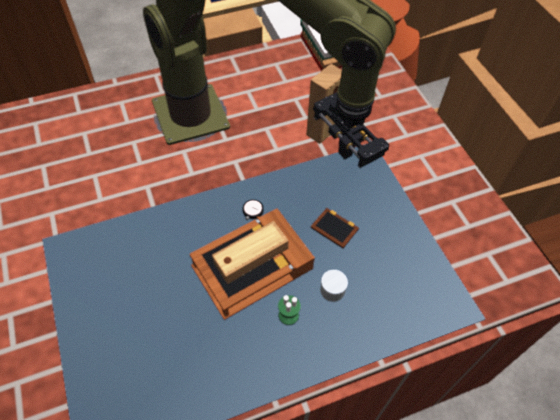

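The scene crop shows the box on its back, lid up, with corners at about (274,221), (212,254) and (287,243). These are within about 5 px of the prediction for a box with its foot at the lip. The board is flat, the bystanders have not moved and the tool is clear.

```bash
python3 -c "
from cell import hand_in
print(hand_in())"
```

```text
the job is handed in; nothing more can be done
None
```

I folded the stand flat, tipped the pencil box onto its back on the board, and handed the job in at about 19 s of the 64 s. No verdict was reported.

**What I did**
- **Lift:** I raised the board by its free edge to the upper stop. The picture matched 0.96 rad and the wrist force was 14 N.
- **Pawl:** With the board still up I pressed the thumb bar down to its stop. The bar's pixel row then matched 0.6 rad.
- **Fold:** I pushed the board down in small steps with the box still standing.
- **Box:** I tipped the box by pushing high on its lid side until it fell over by itself.

**What the last checks showed**
- The board's edge corners matched 0 rad to about 2 px after folding. The last pictures, taken with the box on it, still show it flat.
- The box lies lid up. Its corners are within about 5 px of the prediction for a centre roughly 80 mm from the hinge and near the middle line.
- The tin, egg cup, slate frame and stopwatch look unmoved, and the tool was clear of everything.

**Doubts**
- **Contact forces:** Wrist force reached 44 N pressing the pawl at its stop and 64 N pressing the board onto its posts. Both are under the 120 N limit and I pushed with the fingertips. I could not rule out the gripper's body, which has a 40 N limit, touching something too.
- **Fold height:** The tip stopped about 4 mm above the expected folded height, while the pictures showed the board flat.
- **Pawl:** I last saw the pawl when I pressed it; once folded, the board hides it.

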